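Make up two rigging kits

TASK

Make up the two rigging kits from the fittings laid out on the bench. The guying kit goes in the blue tray: the turnbuckle in the narrow bay, and the yellow-pinned bow shackle and the wire-rope clip side by side in the wide bay; the hanging kit goes in the red tray: the eye bolt in the narrow bay and the green-pinned D shackle in the wide bay. Lay every piece flat on the floor of its bay, none on top of another or on a wall, and leave the grinder, the wood block and the pliers where they lie.

Things in the scene. Friction and masses are not known exactly. Their poses are not given: they have to be found in the camera images.
- turnbuckle: turnbuckle, light-grey metal, 164 mm long, 24 high: open body (88 x 26 mm) of two side bars between end bosses, a dark 32 mm eye at each end; 0.2-0.4 kg. Origin: centre of underside; x along it, z up; alike either way round. Grip across y on the side bars at the origin: 26 mm wide, bars 6 to 18 mm above the underside
- eyebolt: yellow-plated eye bolt with dark hexagon nut, 146 mm long: ring 53 mm wide at x -78 to -26 mm, collar 26 mm to x -22, shank 16 mm thick to x +68, nut 26 mm wide at x 40 to 53; 0.25-0.5 kg. Lies level, axis 13 mm up. Origin: at underside height below the axis, near the balance point; x along the shank away from the ring, z up. Grip the shank across y at the origin: 16 mm wide
- bow_shackle: bow shackle, light-grey steel, YELLOW pin, wide rounded bow; lies flat: x -40 to +40 mm, 63 mm in y over the pin heads, 30 high; 0.2-0.42 kg. Origin: middle, at underside height; pin along y at x = -25, bow points to +x, z up. Grip across y over both legs at x = -5: 58 mm over the outsides, bar 13 mm thick, centre 12 mm up
- d_shackle: D shackle, dark-grey steel, GREEN pin, straight parallel legs; lies flat: x -37 to +36 mm, 60 mm in y over the pin heads, 26 high; 0.14-0.28 kg. Origin: middle, at underside height; pin along y at x = -24, bow points to +x, z up. Grip across y over both legs at x = -4: 44 mm over the outsides, bar 12 mm thick, centre 10 mm up
- rope_clip: wire-rope clip lying flat: U-bolt (10 mm bar), dark saddle block, two brass nuts; x -37 to +35 mm, 46 mm wide, 22 high; 0.11-0.22 kg. Origin: under the saddle's centre; the U's bend points to -x, nuts to +x, z up. Grip across y on the ends of the saddle at the origin: 46 mm wide, 20 mm long in x, 22 high
- blue_tray: blue sheet-steel kit tray, 173 (x) x 224 (y) x 16 mm high, 0.8 kg, loose. Origin: centre of underside. Floor, walls and divider 3 mm thick, inside floor 3 mm up. Divider along y: narrow bay x -83 to -12 mm (centre -48; nearer the robot), wide bay x -9 to +83 (centre +37), each 218 mm long in y. A 40 x 18 mm tab sticks out at rim height at each y end. Start yaw within 0.2 rad of 0
- red_tray: red sheet-steel kit tray, 173 (x) x 224 (y) x 16 mm high, 0.8 kg, loose. Origin: centre of underside. Floor, walls and divider 3 mm thick, inside floor 3 mm up. Divider along y: narrow bay x -83 to -12 mm (centre -48; nearer the robot), wide bay x -9 to +83 (centre +37), each 218 mm long in y. A 40 x 18 mm tab sticks out at rim height at each y end. Start yaw within 0.2 rad of 0
- grinder: angle grinder lying on the bench, grey and black body, metal gear head at +x, orange side handle to +y, 350 mm long, 85 mm high, 2.2 kg; a bystander. Origin: under the middle of its body, on the bench
- wood_block: offcut of light wood, 110 x 65 x 55 mm high; a bystander. Origin: centre of underside
- pliers: pliers with red grips, 180 mm long, 14 mm high, lying flat; a bystander. Origin: under the pivot; jaws to +x, grips to -x

How it is judged:
At the end, for the whole second after the job is handed in: Each piece lies in the bay named for it, its origin between the bay walls (turnbuckle within 50 mm, eye bolt 60 mm of mid-length), at most 5 mm above the bay floor, within 0.2 rad of level, right way up; pieces and trays at rest (under 0.03 m/s), both trays level on the bench (x of turnbuckle in the frame of blue_tray between -0.083 and -0.013 m and y of turnbuckle in the frame of blue_tray between -0.05 and 0.05 m and z of turnbuckle in the frame of blue_tray between -0.003 and 0.008 m and angle between each of turnbuckle, bow_shackle, rope_clip, eyebolt, d_shackle's own z axis and vertical below 0.2 rad and linear speed of each of turnbuckle, bow_shackle, rope_clip, eyebolt, d_shackle, blue_tray, red_tray below 0.03 m/s and x of bow_shackle in the frame of blue_tray between -0.008 and 0.083 m and y of bow_shackle in the frame of blue_tray between -0.1 and 0.1 m and z of bow_shackle in the frame of blue_tray between -0.003 and 0.008 m and x of rope_clip in the frame of blue_tray between -0.008 and 0.083 m and y of rope_clip in the frame of blue_tray between -0.1 and 0.1 m and z of rope_clip in the frame of blue_tray between -0.003 and 0.008 m and x of eyebolt in the frame of red_tray between -0.083 and -0.013 m and y of eyebolt in the frame of red_tray between -0.06 and 0.06 m and z of eyebolt in the frame of red_tray between -0.003 and 0.008 m and x of d_shackle in the frame of red_tray between -0.008 and 0.083 m and y of d_shackle in the frame of red_tray between -0.1 and 0.1 m and z of d_shackle in the frame of red_tray between -0.003 and 0.008 m and angle between each of blue_tray, red_tray's own z axis and vertical below 0.06 rad and height (world z) of each of blue_tray, red_tray below 0.01 m); the robot touches nothing.
It fails at once if moved: the grinder, by more than 30 mm (distance of grinder from where it was at the start of the episode above 0.03 m).
It fails at once if moved: the wood block, by more than 30 mm (distance of wood_block from where it was at the start of the episode above 0.03 m).
It fails at once if moved: the pliers, by more than 30 mm (distance of pliers from where it was at the start of the episode above 0.03 m).
It also fails if it takes over 131 s, if anything falls off the work surface, if the arm or the gripper's body presses on something with over 40 N, if the wrist force passes 120 N, or if a joint passes its speed limit or range.

ROBOT

A 6-joint arm with a two-finger parallel gripper is mounted at the origin on the work surface. World frame = base frame: x ahead of the robot, y to its left, z up, the work surface at z = 0. Lengths are in m, angles in rad, forces in N, time in s.
With the tool pointing down it reaches from about 0.35 to 0.775 m from the base axis. Payload 7.3 kg.
Tool frame: the origin (TCP) lies at the centre of the arm's flange, where the gripper is bolted on; the fingertips stand 178 mm ahead of it and the grasp point (between the pads) lies 159 mm ahead of it; z points along the fingers, y is the line along which they close (so a half turn about z gives the same grasp; the last joint's range is limited). The gripper opens to 92 mm and grips with 3 to 60 N. Pads are 19 mm wide; open, the fingers measure 130 mm over their backs; the gripper's body (75 mm by 190 mm) begins 47 mm behind the grasp point.
Start: joints at [1.015, 0.342, 1.524, -0, 1.275, -0.146], TCP at [0.209, 0.482, 0.405] pointing down, gripper open.
Joint ranges: [-2.53, 2.53], [-0.77, 2.02], [0.04, 2.7], [-1, 4.14], [0.28, 2.66], [-3.11, 3.11]. Speed limits (rad/s): [2.57, 2.57, 3.14, 3.14, 3.14, 3.14].

INTERFACE

Orientations are given as [roll, pitch, yaw] about the fixed x, y, z axes, in that order (R = Rz(yaw) Ry(pitch) Rx(roll)).
In Python, from cell import robot gives the robot as it stands.
- The arm moves only by the tool tcp_steps, called after "Emit:" as name(argument=value, ...), one argument or row to a line, values as JSON. Schema: {"type":"object","properties":{"deltas":{"type":"array","items":{"type":"array","items":{"type":"number"},"minItems":6,"maxItems":6},"minItems":1,"maxItems":8},"jaw":{"type":"number"},"force":{"type":"number"},"only":{"type":"string"},"quiet":{"type":"boolean"},"lines":{"type":"string"}},"required":["deltas"],"additionalProperties":false}. deltas is a list of rows, 1 to 8 of them, each of 6 numbers: dx, dy, dz in units of 50 mm, then a rotation vector rx, ry, rz in rad; each row shifts and turns the commanded pose from where the row before left it, along the tool's axes as they then stand; what a row does not reach is not made up. A row lasts 1/12 s, in which the tool goes at most 0.0417 m and 0.125 rad, less where a joint would pass 70% of its speed; a pose out of reach is approached as far as the arm can. jaw is the finger opening in m, set as the call begins (left out keeps the last). The fingers move at their own pace and stop on an object; force is the grip in N (left out, the last holds). Time passes only in rows, so rows that do not move let the fingers close. The tool returns the time, the measured TCP pose, the force, the opening and the grip force at its end. only (a regular expression) keeps the lines of the reply that match it, lines (a string "A,B") keeps lines A to B, and quiet returns only ok. Input that does not fit is refused with a message, and nothing moves.
- robot.observe(): the state, without advancing time (a new reading comes with each control period).
- robot.read_camera(name): name is "scene" or "side" or "wrist"; returns a dict with "image" (480x640x3 uint8, red, green, blue), "fx", "fy", "cx", "cy" (pixels), "pose" (4x4, takes a point from camera to world coordinates). Camera axes: x right, y down, z forward; pixel columns grow to the right and rows downward; lengths in m; the calibration is good to about 2 mm. A picture is of the moment at which its call begins. There is no depth.
- robot.hand_in(): hands the job in; it is judged then, once.
The state is a dict: "time": time; "qpos": joint angles; "qvel": joint speeds; "joint_efforts": joint torques, N m; "tool_pos": TCP position; "tool_rot": TCP orientation; "contact_force": force on the tool from outside, world axes, zero at the start; "torque": the same for the moment, N m; "opening": finger opening in m; "grip_force": force on a finger pad.
Only numpy, scipy, OpenCV 4.12 (cv2) and the standard library are available. Lean on these libraries where they do the work, as an engineer would, in place of code of your own. Each camera call takes 0.05 s, during which the arm holds its last target. There are 200 camera calls.

## Working session

There is one attempt and no reset: what is moved stays moved. The work goes in short steps, Python scripts to look and compute and a tool call to move; the robot and the scene stay as the last step left them, time stands still between calls to the robot, and variables do not carry over. Pictures are saved under pics/ and viewed, at most 20 in all, crops included, and the job is handed in when it is done.

```bash
ls; mkdir -p pics
```

Run:
```python
from cell import robot
import cv2
for n in ["scene","side","wrist"]:
    c=robot.read_camera(n); cv2.imwrite(f"pics/{n}0.png",c["image"][:,:,::-1]); print(n,c["fx"],c["cx"],c["cy"],c["pose"].round(3).tolist() if hasattr(c["pose"],'round') else c["pose"])
print(robot.observe())
```

```text
pics
scene 451.1936808286297 322.13473304681946 229.3930997358898 [[0.179, 0.801, -0.571, 1.149], [0.984, -0.142, 0.11, -0.086], [0.008, -0.582, -0.813, 0.844], [0.0, 0.0, 0.0, 1.0]]
side 448.566934592048 317.7691264386077 237.44603103684796 [[0.871, -0.358, 0.337, 0.228], [-0.492, -0.629, 0.602, -0.699], [-0.004, -0.69, -0.724, 0.867], [0.0, 0.0, 0.0, 1.0]]
wrist 405.7987285259359 320.9813827339286 247.43742635343364 [[0.399, 0.886, 0.235, 0.146], [0.917, -0.385, -0.105, 0.508], [-0.002, 0.258, -0.966, 0.384], [0.0, 0.0, 0.0, 1.0]]
{'time': 0.15, 'qpos': array([ 1.01498542e+00,  3.42511541e-01,  1.52473571e+00, -2.63664801e-05,
        1.27544001e+00, -1.46012023e-01]), 'qvel': array([-0.0008581 , -0.00108798, -0.00349755, -0.00040442, -0.00159153,
        0.00061691]), 'joint_efforts': array([ 1.05519790e-03, -4.31469226e+01, -2.44351137e+01,  7.17379712e-02,
        5.36464399e-02, -8.15684689e-05]), 'tool_pos': array([0.20910986, 0.48145197, 0.40425267]), 'tool_rot': array([-3.14050603e+00, -1.34309723e-04,  2.73180139e+00]), 'contact_force': array([ 0.40542615,  0.38170814, -0.25727465]), 'torque': array([-0.01183876,  0.03388065,  0.01651461]), 'grip_force': 0.0, 'opening': 0.09176036631926636}
```

View pics/scene0.png

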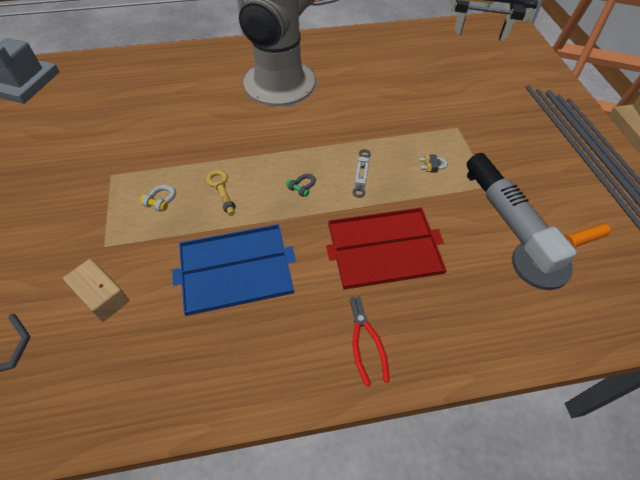

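View pics/side0.png

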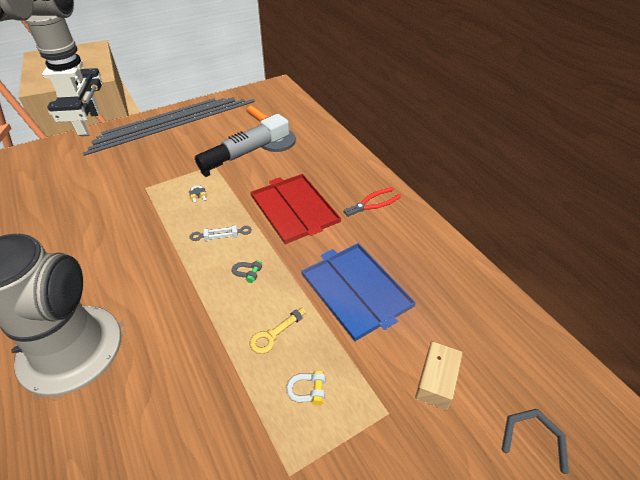

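The scene view shows, left to right, bow shackle (158,197), eye bolt (221,192), D shackle (301,185), turnbuckle (361,173), rope clip (433,163), blue tray (236,268) and red tray (386,247). The side view shows the same pieces, running bottom to top. I'll measure both trays and all five pieces in both views.

Create h.py:
```python
import numpy as np, cv2
from cell import robot
def cam(n): return robot.read_camera(n)
def ray(c,p):
    p=np.atleast_2d(p).astype(float)
    d=np.c_[(p[:,0]-c["cx"])/c["fx"],(p[:,1]-c["cy"])/c["fy"],np.ones(len(p))]
    T=np.array(c["pose"]); return T[:3,3],d@T[:3,:3].T
def plane(c,p,z):
    o,d=ray(c,p); return o+d*((z-o[2])/d[:,2])[:,None]
def tri(c1,p1,c2,p2):
    A=[];b=[]
    for c,p in((c1,p1),(c2,p2)):
        o,d=ray(c,p); d=d[0]/np.linalg.norm(d[0]); M=np.eye(3)-np.outer(d,d); A.append(M);b.append(M@o)
    x,r,_,_=np.linalg.lstsq(np.vstack(A),np.hstack(b),rcond=None); return x,float(np.sqrt(r.sum())) if len(r) else 0
def mask(img,box,th=22):
    """not-mat pixels in box x0,y0,x1,y1: differ from box median in Lab"""
    x0,y0,x1,y1=box; L=cv2.cvtColor(img,cv2.COLOR_RGB2LAB).astype(float)
    s=L[y0:y1,x0:x1]; d=np.linalg.norm((s-np.median(s.reshape(-1,3),0))*[.7,1.5,1.5],axis=2)
    m=np.zeros(img.shape[:2],np.uint8); m[y0:y1,x0:x1]=(d>th)*255; return m
def pts(m):
    cs,_=cv2.findContours(cv2.dilate(m,np.ones((3,3))),cv2.RETR_EXTERNAL,cv2.CHAIN_APPROX_NONE)
    big=max(cs,key=cv2.contourArea); k=np.zeros_like(m); cv2.drawContours(k,[big],-1,255,-1); k&=m
    return np.argwhere(k)[:,::-1]
```

Create m1.py:
```python
from h import *
S,D=cam("scene"),cam("side")
B={"bow":((134,178,182,218),(278,364,334,412),.015),"eye":((200,164,242,220),(244,302,312,358),.013),"d":((282,168,320,200),(226,256,268,288),.012),
"turn":((348,146,375,200),(184,220,258,246),.012),"clip":((414,148,450,178),(184,182,212,204),.011)}
tiles=[]
for n,(a,b,z) in B.items():
    row=[];cen=[]
    for c,x in((S,a),(D,b)):
        m=mask(c["image"],x); p=pts(m); w=plane(c,p,z)[:,:2].astype(np.float32)
        r=cv2.minAreaRect(w); u,s,v=np.linalg.svd(w-w.mean(0),full_matrices=False)
        print(n,"rect c",np.round(r[0],4),"size",np.round(r[1],3),"ang",round(r[2],1),"mean",w.mean(0).round(4),"pca deg",round(float(np.degrees(np.arctan2(v[0,1],v[0,0]))),1))
        cen.append(p.mean(0)); t=c["image"][x[1]:x[3],x[0]:x[2]].copy()
        row.append(cv2.resize(t,(160,int(160*t.shape[0]/t.shape[1])) if t.shape[0]<1.7*t.shape[1] else (135,270),interpolation=cv2.INTER_CUBIC))
    X,r=tri(S,cen[0],D,cen[1]); print("   tri",X.round(4),"resid",round(r,4))
    tiles.append([cv2.copyMakeBorder(i,0,290-i.shape[0],0,160-i.shape[1],cv2.BORDER_CONSTANT) for i in row])
cv2.imwrite("pics/crops.png",np.vstack([np.hstack([t[k] for t in tiles]) for k in(0,1)])[:,:,::-1])
for n,ch in(("blue",2),("red",0)):
  cor=[]
  for c in(S,D):
    I=c["image"].astype(int); o=np.delete(I,ch,2).max(2); m=((I[...,ch]>1.6*o)&(I[...,ch]>50)).astype(np.uint8)*255
    m[:, :150]=0; 
    if c is S: m[300 if n=="red" else 330:]=0
    else: m[:,345 if n=="red" else 640:]=0
    m=cv2.morphologyEx(m,cv2.MORPH_CLOSE,np.ones((5,5))); p=pts(m); w=plane(c,p,.016)[:,:2].astype(np.float32)
    # trim tabs: drop pts beyond +-112mm via opening of mask
    m2=cv2.morphologyEx(m,cv2.MORPH_OPEN,np.ones((25,25))); w2=plane(c,pts(m2),.016)[:,:2].astype(np.float32)
    for q in(w,w2):
        r=cv2.minAreaRect(q); print(n,np.round(r[0],4),np.round(r[1],3),round(r[2],1))
```

```bash
python3 m1.py
```

```text
bow rect c [ 0.4027 -0.3399] size [0.078 0.076] ang 57.9 mean [ 0.4087 -0.3397] pca deg -70.4
bow rect c [ 0.4004 -0.3346] size [0.071 0.079] ang 56.7 mean [ 0.4045 -0.3389] pca deg 152.1
   tri [ 0.4056 -0.3395  0.0125] resid 0.0021
eye rect c [ 0.4135 -0.1842] size [0.151 0.049] ang 19.7 mean [ 0.4092 -0.1903] pca deg 14.0
eye rect c [ 0.414  -0.1904] size [0.149 0.055] ang 10.0 mean [ 0.4052 -0.1896] pca deg -165.7
   tri [ 0.4057 -0.1894  0.0095] resid 0.0023
d rect c [0.4173 0.0036] size [0.069 0.071] ang 43.3 mean [0.4228 0.0007] pca deg -57.8
d rect c [0.4241 0.0081] size [0.068 0.074] ang 28.1 mean [0.4207 0.0027] pca deg 138.8
   tri [0.4212 0.0017 0.0113] resid 0.0018
turn rect c [0.4088 0.1548] size [0.032 0.165] ang 70.8 mean [0.4118 0.1541] pca deg -19.5
turn rect c [0.4091 0.1575] size [0.049 0.164] ang 71.0 mean [0.4084 0.157 ] pca deg 160.2
   tri [0.4093 0.156  0.0102] resid 0.003
clip rect c [0.4086 0.3385] size [0.06  0.073] ang 19.3 mean [0.4097 0.342 ] pca deg -71.9
clip rect c [0.4088 0.3442] size [0.077 0.047] ang 80.5 mean [0.4087 0.345 ] pca deg -101.0
   tri [0.4089 0.343  0.0112] resid 0.0016
blue [ 0.6305 -0.1746] [0.178 0.257] 3.0
blue [ 0.6302 -0.1719] [0.178 0.231] 3.0
blue [ 0.6237 -0.174 ] [0.175 0.258] 3.2
blue [ 0.6373 -0.1774] [0.249 0.169] 77.5
red [0.6341 0.1557] [0.262 0.183] 89.8
red [0.6341 0.1587] [0.252 0.183] 89.8
red [1.103  1.0497] [1.195 0.449] 59.8
red [1.144  1.1191] [1.034 0.44 ] 59.8
```

View pics/crops.png

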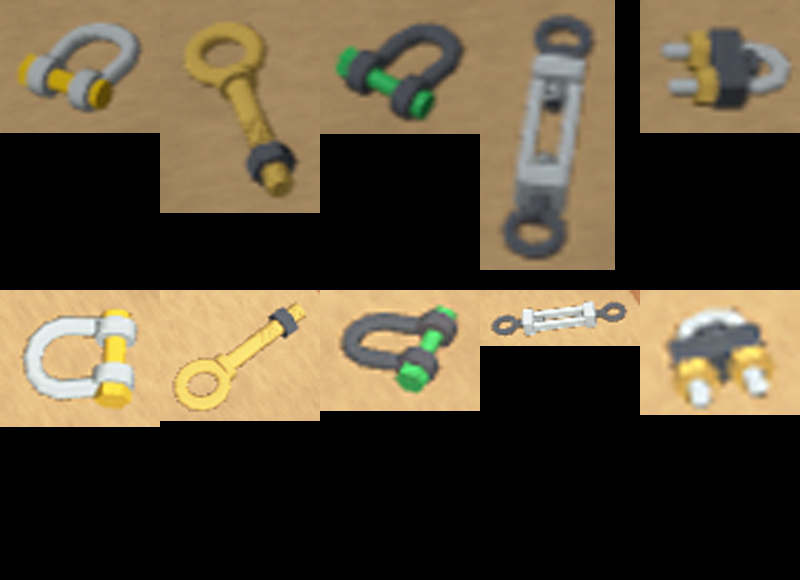

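The crops show all the pieces clearly. In the scene view the clip's bend points right (+y) and both bows point up and to the right. The triangulated heights of 10–13 mm match the expected half-heights. Next I'll add a move helper and work out the hover over the clip.

Add to h.py:
```python
from scipy.spatial.transform import Rotation as Ro
def go(x,y,z,psi):
    """deltas in present tool axes to TCP x,y,z; yaw psi (deg, mod 180, nearest)"""
    s=robot.observe(); R=Ro.from_euler("xyz",s["tool_rot"]).as_matrix()
    d=R.T@(np.array([x,y,z])-s["tool_pos"]); a=np.radians(psi)-s["tool_rot"][2]; a=(a+np.pi/2)%np.pi-np.pi/2
    print("t",round(s["time"],1),"d",d.round(4),"rz",round(-a,3),"yaw now",round(float(np.degrees(s["tool_rot"][2])),1),"q6",s["qpos"][5].round(2))
```

```bash
python3 -c "
from h import *
go(.409,.343,.33,95)"
```

```text
t 0.2 d [-0.2385 -0.0474  0.0744] rz 1.074 yaw now 156.5 q6 -0.15
```

The rows are not in the units I measure in: shifts go in units of 50 mm. I convert before sending: -0.0345 m is -0.69, -0.034 m is -0.68.

Emit:
tcp_steps(
  deltas=[
    [-0.68,-0.136,0.212,0,0,0],
    [-0.68,-0.136,0.212,0,0,0],
    [-0.68,-0.136,0.212,0,0,0],
    [-0.68,-0.136,0.212,0,0,0],
    [-0.68,-0.136,0.212,0,0,0],
    [-0.68,-0.136,0.212,0,0,0],
    [-0.69,-0.132,0.216,0,0,0],
  ],
  jaw=0.08,
)

```text
time: 0.83
tool_pos: [0.4102, 0.3419, 0.3299]
tool_rot: [3.141, 0.0, 2.732]
contact_force: [0.5, 0.2, -0.8]
opening: 0.0802
grip_force: 0.0
```

Emit:
tcp_steps(
  deltas=[
    [0,0,0,0,0,0.12],
    [0,0,0,0,0,0.12],
    [0,0,0,0,0,0.12],
    [0,0,0,0,0,0.12],
    [0,0,0,0,0,0.12],
    [0,0,0,0,0,0.12],
    [0,0,0,0,0,0.12],
    [0,0,0,0,0,0.12],
  ],
)

```text
time: 1.5
tool_pos: [0.409, 0.343, 0.3302]
tool_rot: [-3.141, 0.0, 1.766]
contact_force: [0.4, 0.2, -0.4]
opening: 0.0797
grip_force: 0.0
```

Emit:
tcp_steps(
  deltas=[
    [0,0,0,0,0,0.114],
    [0,0,0,0,0,0],
  ],
)

```text
time: 1.67
tool_pos: [0.409, 0.3431, 0.3302]
tool_rot: [-3.141, -0.0, 1.654]
contact_force: [0.3, 0.7, -0.3]
opening: 0.0801
grip_force: 0.0
```

Run:
```python
from h import *
c=cam("wrist"); cv2.imwrite("pics/w1.png",c["image"][:,:,::-1])
go(.409,.343,.33,95)
```

```text
t 1.7 d [-0.     -0.      0.0003] rz 0.002 yaw now 95.1 q6 0.47
```

View pics/w1.png

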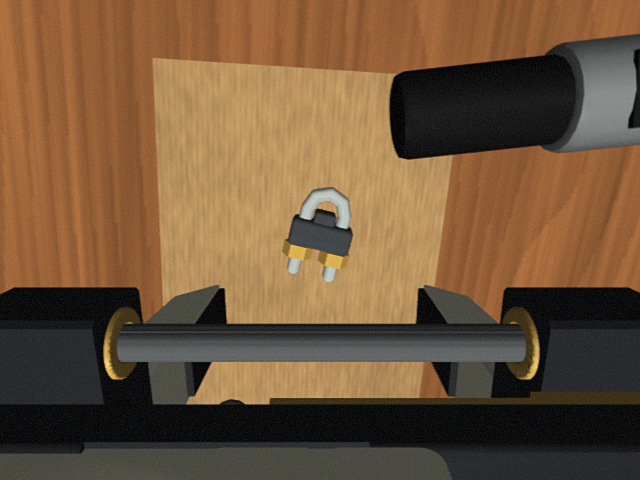

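The wrist view shows the clip at (320,235), with its dark saddle centred near (321,234), its bend up and its nuts down. The grinder tail at (395,110) is well clear.

Add to h.py:
```python
def rect(c,m,z,v=True):
    w=plane(c,pts(m),z)[:,:2].astype(np.float32); r=cv2.minAreaRect(w); b=cv2.boxPoints(r); e=b[1]-b[0],b[2]-b[1]
    L=max(e,key=np.linalg.norm); a=np.degrees(np.arctan2(L[1],L[0]))%180
    print("rect c",np.round(r[0],4),"size",np.round(sorted(r[1]),4),"long axis deg",round(float(a),1),"mean",w.mean(0).round(4)); return np.array(r[0]),a
def box(m,x0,y0,x1,y1):
    k=np.zeros(m.shape,np.uint8); k[y0:y1,x0:x1]=255; return (m.astype(np.uint8)*255)&k
```

Run:
```python
from h import *
c=cam("wrist"); I=c["image"].astype(int)
dark=I.max(2)<95
rect(c,box(dark,275,195,370,290),.018)
rect(c,mask(c["image"],(260,170,380,300)),.011)
hsv=cv2.cvtColor(c["image"],cv2.COLOR_RGB2HSV)
```

```text
rect c [0.4084 0.3461] size [0.0304 0.0469] long axis deg 171.0 mean [0.4083 0.3437]
rect c [0.408  0.3422] size [0.0504 0.072 ] long axis deg 80.3 mean [0.4082 0.3428]
```

```bash
python3 -c "
from h import *
go(.408,.3412,.181,80.5)"
```

```text
t 1.8 d [-0.0017 -0.0012  0.1493] rz 0.256 yaw now 95.2 q6 0.46
```

Scaled: 0.035 m is 0.7, 0.03 m is 0.6.

Emit:
tcp_steps(
  deltas=[
    [-0.034,-0.024,0,0,0,0.12],
    [0,0,0.4,0,0,0.12],
    [0,0,0.7,0,0,0.016],
    [0,0,0.7,0,0,0],
    [0,0,0.6,0,0,0],
    [0,0,0.4,0,0,0],
    [0,0,0.186,0,0,0],
    [0,0,0,0,0,0],
  ],
)

```text
time: 2.43
tool_pos: [0.4076, 0.341, 0.1798]
tool_rot: [-3.139, 0.002, 1.404]
contact_force: [-0.2, -0.2, 0.2]
opening: 0.0797
grip_force: 0.0
```

Emit:
tcp_steps(
  deltas=[
    [0,0,0,0,0,0],
    [0,0,0,0,0,0],
    [0,0,0,0,0,0],
    [0,0,0,0,0,0],
    [0,0,0,0,0,0],
    [0,0,0,0,0,0],
  ],
  jaw=0.03,
  force=25,
)

```text
time: 2.93
tool_pos: [0.4081, 0.3414, 0.1814]
tool_rot: [3.141, -0.001, 1.402]
contact_force: [0.1, -1.1, 1.5]
opening: 0.0457
grip_force: 25.0
```

Emit:
tcp_steps(
  deltas=[
    [0,0,-0.2,0,0,0],
    [0,0,-0.4,0,0,0],
    [0,0,-0.6,0,0,0],
    [0,0,-0.6,0,0,0],
    [0,0,-0.6,0,0,0],
    [0,0,-0.4,0,0,0],
    [0,0,-0.2,0,0,0],
  ],
)

```text
time: 3.52
tool_pos: [0.4081, 0.3414, 0.3346]
tool_rot: [3.138, -0.003, 1.402]
contact_force: [0.6, 0.8, -1.6]
opening: 0.0457
grip_force: 25.1
```

Run:
```python
from h import *
go(.60,-.11,.331,80.5)
```

```text
t 3.5 d [-0.4127  0.265   0.0032] rz -0.003 yaw now 80.3 q6 0.72
```

Emit:
tcp_steps(
  deltas=[
    [0,0,0,0,0,0.12],
    [0,0,0,0,0,0.12],
    [0,0,0,0,0,0.12],
    [0,0,0,0,0,0.12],
    [0,0,0,0,0,0.12],
    [0,0,0,0,0,0.12],
    [0,0,0,0,0,0.12],
    [0,0,0,0,0,0.12],
  ],
)

```text
time: 4.18
tool_pos: [0.4077, 0.341, 0.3303]
tool_rot: [3.141, 0.002, 0.436]
contact_force: [-0.2, 0.2, -1.7]
opening: 0.0461
grip_force: 25.0
```

Emit:
tcp_steps(
  deltas=[
    [0,0,0,0,0,0.12],
    [0,0,0,0,0,0.12],
    [0,0,0,0,0,0.12],
    [0.188,0.712,-0.13,0,0,0.03],
    [0.188,0.712,-0.13,0,0,0],
    [0.188,0.712,-0.13,0,0,0],
    [0.188,0.712,-0.13,0,0,0],
    [0.188,0.712,-0.13,0,0,0],
  ],
)

```text
time: 4.85
tool_pos: [0.465, 0.1646, 0.3633]
tool_rot: [3.141, 0.002, 0.052]
contact_force: [1.4, 0.7, -1.7]
opening: 0.0459
grip_force: 25.1
```

Emit:
tcp_steps(
  deltas=[
    [0.188,0.712,-0.13,0,0,0],
    [0.188,0.712,-0.13,0,0,0],
    [0.188,0.712,-0.13,0,0,0],
    [0.188,0.712,-0.13,0,0,0],
    [0.188,0.712,-0.13,0,0,0],
    [0,0,0,0,0,0],
    [0,0,0,0,0,0],
  ],
)

```text
time: 5.43
tool_pos: [0.5214, -0.0109, 0.3955]
tool_rot: [-3.141, 0.001, 0.048]
contact_force: [-1.3, 0.2, -2.2]
opening: 0.0455
grip_force: 25.1
```

Run:
```python
from h import *
c=cam("wrist"); cv2.imwrite("pics/w2.png",c["image"][:,:,::-1])
```

```text
(no output)
```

View pics/w2.png

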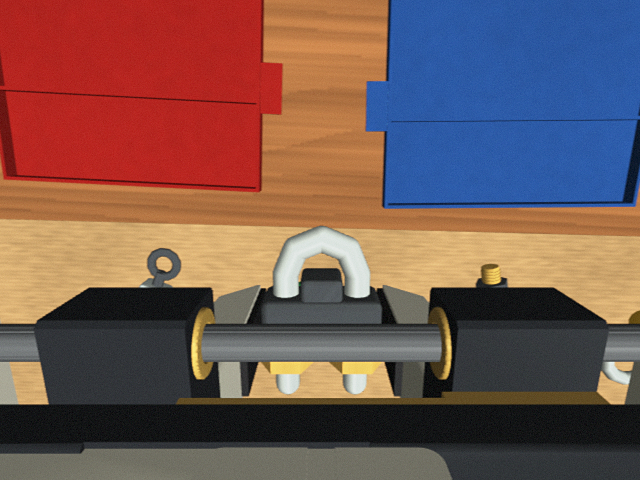

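The wrist view shows the clip held square, both inner tabs (blue at x 366, rows 82–131; red at x 281, rows 64–113), the near rims (blue (384,207)–(636,206); red (4,178)–(261,190)) and the dividers. I'll cast these onto the rim height.

Create tr.py:
```python
from h import *
c=cam("wrist"); S,D=cam("scene"),cam("side")
I=c["image"].astype(int)
def line(m,side):
    q=[]
    for u in side[1]:
        col=np.flatnonzero(m[:250,u]); q.append((u,col.max()+.5))
    return plane(c,q,.016)[:,:2]
for n,ch,cols,tab in(("blue",2,range(400,620,4),[(366,82),(366,131)]),("red",0,range(20,250,4),[(281.5,64),(281.5,113)])):
    m=(I[...,ch]>1.5*np.delete(I,ch,2).max(2))&(I[...,ch]>30)
    w=line(m,("b",cols)); vx,vy,x0,y0=cv2.fitLine(w.astype(np.float32),cv2.DIST_HUBER,0,.01,.01).ravel()
    yaw=np.arctan2(-vx*np.sign(vy),abs(vy)); t=plane(c,tab,.016)[:,:2].mean(0); tl=np.linalg.norm(np.diff(plane(c,tab,.016)[:,:2],axis=0))
    ex=np.array([np.cos(yaw),np.sin(yaw)]); ey=np.array([-ex[1],ex[0]]); s=1 if n=="blue" else -1
    ctr=t-s*ey*(.112+.018)
    print(n,"yaw deg",round(float(np.degrees(yaw)),2),"tab",t.round(4),"tab len",tl.round(4),"centre by tab",ctr.round(4),"near edge dist",round(float((ctr-[x0,y0])@ex),4))
```

```bash
python3 tr.py
```

```text
blue yaw deg 2.95 tab [ 0.6175 -0.0436] tab len 0.0389 centre by tab [ 0.6242 -0.1734] near edge dist 0.0845
red yaw deg 1.11 tab [0.6281 0.0275] tab len 0.0381 centre by tab [0.6256 0.1575] near edge dist 0.115
```

```bash
sed -i 's/>1.5\*np.delete/>(1.5 if ch==2 else 3)*np.delete/' tr.py; python3 tr.py | tail -1
```

```text
red yaw deg -0.2 tab [0.6281 0.0295] tab len 0.0381 centre by tab [0.6285 0.1595] near edge dist 0.0851
```

```bash
python3 -c "
from h import *
go(.6604,-.1217,.186,2.95)"
```

```text
t 5.8 d [0.1331 0.121  0.2098] rz 0.002 yaw now 3.1 q6 1.35
```

Scaled: 0.03 m is 0.6, 0.025 m is 0.5.

Emit:
tcp_steps(
  deltas=[
    [0.5,0.44,0.2,0,0,0],
    [0.5,0.44,0.2,0,0,0],
    [0.5,0.44,0.2,0,0,0],
    [0.5,0.44,0.2,0,0,0],
    [0.5,0.44,0.2,0,0,0],
    [0.162,0.22,0.6,0,0,0],
    [0,0,0.6,0,0,0],
    [0,0,0.6,0,0,0],
  ],
)

```text
time: 6.45
tool_pos: [0.6609, -0.1232, 0.2543]
tool_rot: [3.142, -0.0, 0.052]
contact_force: [-0.6, 0.0, -2.3]
opening: 0.0459
grip_force: 25.1
```

Emit:
tcp_steps(
  deltas=[
    [0,0,0.6,0,0,0],
    [0,0,0.4,0,0,0],
    [0,0,0.2,0,0,0],
    [0,0,0.12,0,0,0],
    [0,0,0.076,0,0,0],
    [0,0,0,0,0,0],
    [0,0,0,0,0,0],
  ],
)

```text
time: 7.03
tool_pos: [0.661, -0.1229, 0.1877]
tool_rot: [3.141, -0.002, 0.052]
contact_force: [-0.0, -0.9, -2.0]
opening: 0.0457
grip_force: 25.1
```

Emit:
tcp_steps(
  deltas=[
    [0,0,0,0,0,0],
    [0,0,0,0,0,0],
    [0,0,0,0,0,0],
  ],
  jaw=0.065,
)

```text
time: 7.28
tool_pos: [0.6609, -0.1231, 0.1875]
tool_rot: [3.141, -0.002, 0.052]
contact_force: [0.1, -0.3, 0.2]
opening: 0.0611
grip_force: 0.0
```

Emit:
tcp_steps(
  deltas=[
    [0,0,-0.2,0,0,0],
    [0,0,-0.6,0,0,0],
    [0,0,-0.6,0,0,0],
    [0,0,-0.6,0,0,0],
    [0,0,-0.6,0,0,0],
    [0,0,-0.4,0,0,0],
  ],
)

```text
time: 7.78
tool_pos: [0.6606, -0.123, 0.3411]
tool_rot: [3.14, -0.005, 0.052]
contact_force: [0.9, 0.1, 0.6]
opening: 0.0652
grip_force: 0.0
```

Run:
```python
from h import *
c=cam("wrist"); cv2.imwrite("pics/w3.png",c["image"][:,:,::-1])
go(.36,-.34,.336,150)
```

```text
t 7.8 d [-0.3121  0.2009  0.0063] rz 0.575 yaw now 3.0 q6 1.22
```

View pics/w3.png

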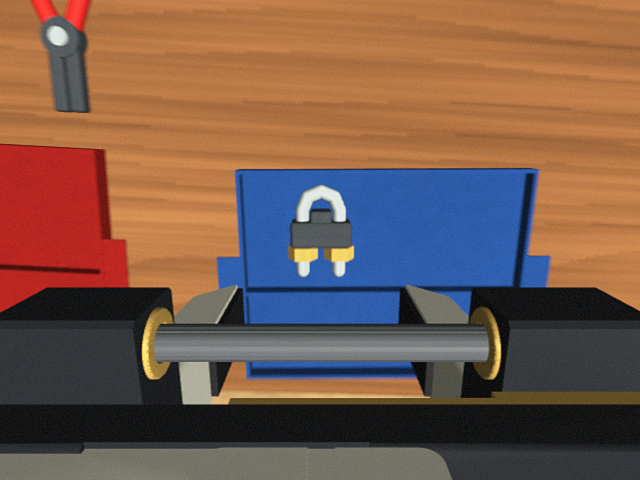

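The clip lies flat in the blue wide bay at (321,232), clear of the walls. The next piece is the bow shackle.

Emit:
tcp_steps(
  deltas=[
    [-0.592,0.448,0.02,0,0,0],
    [-0.592,0.448,0.02,0,0,0],
    [-0.592,0.448,0.02,0,0,0],
    [-0.592,0.448,0.02,0,0,0],
    [-0.592,0.448,0.02,0,0,0],
    [-0.592,0.448,0.02,0,0,0],
    [-0.592,0.448,0.02,0,0,0],
    [-0.592,0.448,0.02,0,0,0],
  ],
  jaw=0.09,
)

```text
time: 8.5
tool_pos: [0.4318, -0.315, 0.3291]
tool_rot: [3.141, -0.001, 0.052]
contact_force: [-0.0, -1.6, 0.3]
opening: 0.0898
grip_force: 0.0
```

Emit:
tcp_steps(
  deltas=[
    [-0.592,0.448,0.02,0,0,0.12],
    [0,0,0,0,0,0.12],
    [0,0,0,0,0,0.12],
    [0,0,0,0,0,0.12],
    [0,0,0,0,0,0.12],
    [0,0,0,0,0,0.12],
    [0,0,0,0,0,0.12],
    [0,0,0,0,0,0],
  ],
)

```text
time: 9.17
tool_pos: [0.4048, -0.3381, 0.328]
tool_rot: [-3.142, -0.001, -0.793]
contact_force: [-0.1, 0.1, -0.4]
opening: 0.0899
grip_force: 0.0
```

Run:
```python
from h import *
c=cam("wrist"); cv2.imwrite("pics/w4.png",c["image"][:,:,::-1])
go(.405,-.338,.33,-45)
```

```text
t 9.2 d [ 0.     -0.0002 -0.0021] rz -0.001 yaw now -45.0 q6 1.52
```

View pics/w4.png

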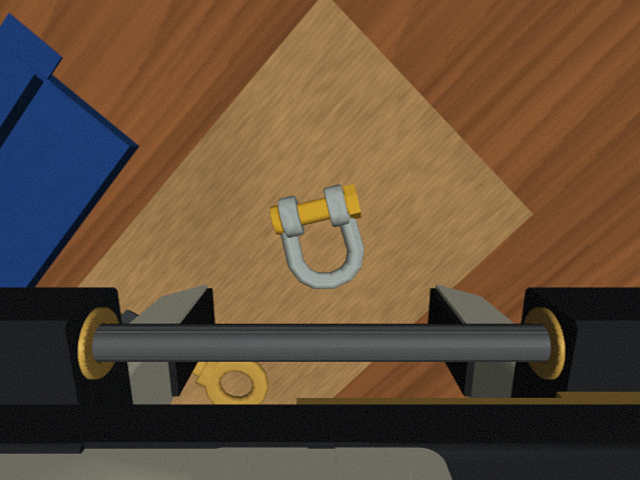

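The wrist view shows the bow shackle with its pin from (272,218) to (360,200) and the bow down to (327,287).

Create sh.py:
```python
import sys
from h import *
def shackle(kind,b,off,ext,zp):
    c=cam("wrist"); H=cv2.cvtColor(c["image"],cv2.COLOR_RGB2HSV); h,s,v=H[...,0],H[...,1],H[...,2]
    pm=box((h>20)&(h<32)&(s>190)&(v>110) if kind=="y" else (h>45)&(h<80)&(s>110)&(v>50),*b)
    wp=plane(c,np.argwhere(pm)[:,::-1],zp)[:,:2].astype(np.float32)
    pc,pa=np.array(cv2.minAreaRect(wp)[0]),None
    vx,vy,_,_=cv2.fitLine(wp,cv2.DIST_HUBER,0,.01,.01).ravel(); pa=float(np.degrees(np.arctan2(vy,vx)))
    m=mask(c["image"],b); w=plane(c,pts(m),zp*.8)[:,:2]
    ex=np.array([vy,-vx]); ex*=np.sign((w.mean(0)-pc)@ex); ey=np.array([-ex[1],ex[0]])
    a,bb=(w-pc)@ex,(w-pc)@ey
    th=np.degrees(np.arctan2(ex[1],ex[0])); mid=pc+ex*((a.max()+a.min())/2)+ey*((bb.max()+bb.min())/2)
    print("pin c",pc.round(4),"theta",round(float(th),1),"len x",(a.max()-a.min()).round(4),"len y",(bb.max()-bb.min()).round(4))
    print("origin by pin",(pc+ex*off).round(4),"by extents",(mid).round(4)); return ex,pc
if __name__=="__main__": shackle("y",(250,170,390,300),.025,.08,.015)
```

```bash
python3 sh.py
```

```text
pin c [ 0.4226 -0.3503] theta 149.6 len x 0.078 len y 0.0658
origin by pin [ 0.401  -0.3377] by extents [ 0.4012 -0.3376]
```

```bash
python3 -c "
from h import *
go(.4053,-.3403,.181,-31.5)"
```

```text
t 9.3 d [0.0017 0.0013 0.1468] rz -0.235 yaw now -44.9 q6 1.51
```

Emit:
tcp_steps(
  deltas=[
    [0.034,0.026,0,0,0,-0.12],
    [0,0,0.4,0,0,-0.115],
    [0,0,0.7,0,0,0],
    [0,0,0.7,0,0,0],
    [0,0,0.6,0,0,0],
    [0,0,0.36,0,0,0],
    [0,0,0.18,0,0,0],
    [0,0,0,0,0,0],
  ],
)

```text
time: 9.93
tool_pos: [0.405, -0.34, 0.1795]
tool_rot: [-3.141, 0.002, -0.55]
contact_force: [0.8, -0.4, 0.1]
opening: 0.0902
grip_force: 0.0
```

Emit:
tcp_steps(
  deltas=[
    [0,0,0,0,0,0],
    [0,0,0,0,0,0],
    [0,0,0,0,0,0],
    [0,0,0,0,0,0],
    [0,0,0,0,0,0],
    [0,0,0,0,0,0],
  ],
  jaw=0.045,
  force=30,
)

```text
time: 10.43
tool_pos: [0.4053, -0.3404, 0.1807]
tool_rot: [3.141, -0.001, -0.553]
contact_force: [-0.2, 0.6, 2.8]
opening: 0.0611
grip_force: 30.0
```

Emit:
tcp_steps(
  deltas=[
    [0,0,-0.2,0,0,0],
    [0,0,-0.4,0,0,0],
    [0,0,-0.6,0,0,0],
    [0,0,-0.6,0,0,0],
    [0,0,-0.6,0,0,0],
    [0,0,-0.4,0,0,0],
    [0,0,-0.2,0,0,0],
    [0,0,0,0,0,0],
  ],
)

```text
time: 11.1
tool_pos: [0.4053, -0.3404, 0.3325]
tool_rot: [3.141, -0.004, -0.553]
contact_force: [0.4, 0.2, -3.1]
opening: 0.0612
grip_force: 30.0
```

Run:
```python
from h import *
a=np.radians(2.95); R=np.array([[np.cos(a),-np.sin(a)],[np.sin(a),np.cos(a)]])
t=np.array([.626,-.1735])+R@[.037+.005,-.05]; print(t)
go(t[0],t[1],.33,2.95)
```

```text
[ 0.67051757 -0.22127223]
t 11.1 d [ 0.1631 -0.2406  0.0029] rz -0.605 yaw now -31.7 q6 1.28
```

Emit:
tcp_steps(
  deltas=[
    [0.408,-0.602,0,0,0,0],
    [0.408,-0.602,0,0,0,0],
    [0.408,-0.602,0,0,0,0],
    [0.408,-0.602,0,0,0,0],
    [0.408,-0.602,0,0,0,0],
    [0.408,-0.602,0,0,0,0],
    [0.408,-0.602,0,0,0,0],
    [0.408,-0.602,0,0,0,0],
  ],
)

```text
time: 11.77
tool_pos: [0.6717, -0.2199, 0.3272]
tool_rot: [3.141, 0.005, -0.553]
contact_force: [0.3, -0.6, -3.4]
opening: 0.0608
grip_force: 30.0
```

Emit:
tcp_steps(
  deltas=[
    [0,0,0,0,0,-0.12],
    [0,0,0,0,0,-0.12],
    [0,0,0,0,0,-0.12],
    [0,0,0,0,0,-0.12],
    [0,0,0,0,0,-0.12],
    [0,0,0,0,0,-0.005],
    [0,0,0,0,0,0],
  ],
)

```text
time: 12.35
tool_pos: [0.6704, -0.221, 0.3279]
tool_rot: [-3.14, 0.003, 0.049]
contact_force: [0.4, -0.5, -3.0]
opening: 0.0608
grip_force: 30.0
```

Run:
```python
from h import *
go(.6705,-.2213,.187,2.95)
c=cam("wrist"); cv2.imwrite("pics/w5.png",c["image"][:,:,::-1])
```

```text
t 12.3 d [0.0006 0.0005 0.1409] rz -0.003 yaw now 2.8 q6 1.1
```

View pics/w5.png

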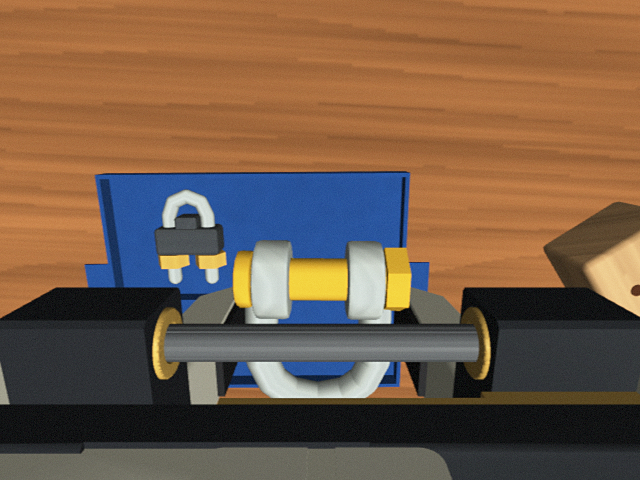

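The bow shackle is held square, pin outward, over the blue tray. The clip is to the left at (188,238) and the wood block is clear on the right.

Emit:
tcp_steps(
  deltas=[
    [0,0,0.5,0,0,0],
    [0,0,0.7,0,0,0],
    [0,0,0.7,0,0,0],
    [0,0,0.5,0,0,0],
    [0,0,0.24,0,0,0],
    [0,0,0.12,0,0,0],
    [0,0,0.08,0,0,0],
    [0,0,0,0,0,0],
  ],
)

```text
time: 13.07
tool_pos: [0.6709, -0.2213, 0.1889]
tool_rot: [3.141, -0.001, 0.051]
contact_force: [0.4, -0.0, -4.0]
opening: 0.0608
grip_force: 30.0
```

Emit:
tcp_steps(
  deltas=[
    [0,0,0,0,0,0],
    [0,0,0,0,0,0],
    [0,0,0,0,0,0],
    [0,0,0,0,0,0],
  ],
  jaw=0.071,
)

```text
time: 13.4
tool_pos: [0.671, -0.2213, 0.19]
tool_rot: [3.14, -0.003, 0.052]
contact_force: [0.3, -0.7, 0.2]
opening: 0.071
grip_force: 0.0
```

Emit:
tcp_steps(
  deltas=[
    [0,0,-0.2,0,0,0],
    [0,0,-0.4,0,0,0],
    [0,0,-0.6,0,0,0],
    [0,0,-0.6,0,0,0],
    [0,0,-0.6,0,0,0],
    [0,0,-0.4,0,0,0],
  ],
)

```text
time: 13.9
tool_pos: [0.6707, -0.2211, 0.3333]
tool_rot: [3.139, -0.005, 0.052]
contact_force: [0.3, -0.1, 0.8]
opening: 0.0713
grip_force: 0.0
```

Run:
```python
from h import *
c=cam("wrist"); cv2.imwrite("pics/w6.png",c["image"][:,:,::-1])
go(.405,-.19,.33,14.2)
```

```text
t 13.9 d [-0.2643 -0.0451  0.0044] rz -0.196 yaw now 3.0 q6 1.09
```

View pics/w6.png

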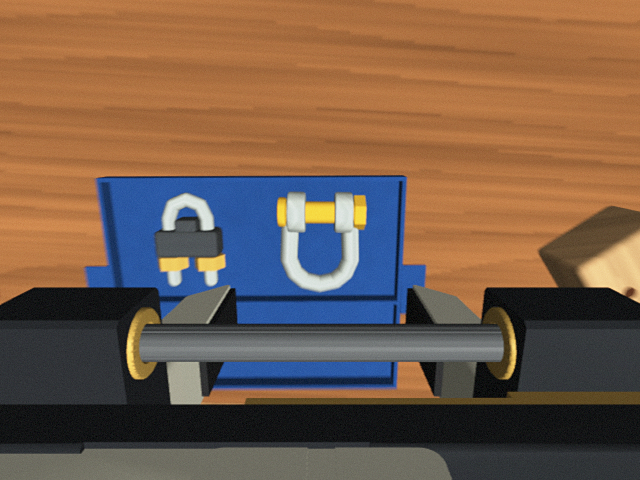

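The bow shackle lies flat in its bay (pin at (322,212), bow end (320,288)) beside the clip, touching neither wall nor divider. The eye bolt is next, hovering slightly behind it for the view.

Scaled: -0.0387 m is -0.774, -0.0046 m is -0.092.

Emit:
tcp_steps(
  deltas=[
    [-0.774,-0.092,0.008,0,0,0],
    [-0.774,-0.092,0.008,0,0,0],
    [-0.774,-0.092,0.008,0,0,0],
    [-0.774,-0.092,0.008,0,0,0],
    [-0.774,-0.092,0.008,0,0,0],
    [-0.774,-0.092,0.008,0,0,0],
    [-0.774,-0.092,0.008,0,0,0],
    [-0.774,-0.092,0,0,0,0],
  ],
  jaw=0.06,
)

```text
time: 14.62
tool_pos: [0.3576, -0.1998, 0.3261]
tool_rot: [3.14, -0.001, 0.052]
contact_force: [0.3, -0.8, 0.3]
opening: 0.0599
grip_force: 0.0
```

Emit:
tcp_steps(
  deltas=[
    [0,0,0,0,0,-0.098],
    [0,0,0,0,0,-0.098],
    [0,0,0,0,0,0],
    [0,0,0,0,0,0],
  ],
)

```text
time: 14.95
tool_pos: [0.3596, -0.2005, 0.3262]
tool_rot: [3.14, -0.001, 0.245]
contact_force: [0.1, -0.1, -0.6]
opening: 0.0601
grip_force: 0.0
```

Run:
```python
from h import *
c=cam("wrist"); I=c["image"]; cv2.imwrite("pics/w7.png",I[:,:,::-1])
go(.36,-.2,.33,14)
```

```text
t 15.0 d [ 0.0004 -0.0004 -0.0041] rz 0.001 yaw now 14.0 q6 0.63
```

View pics/w7.png

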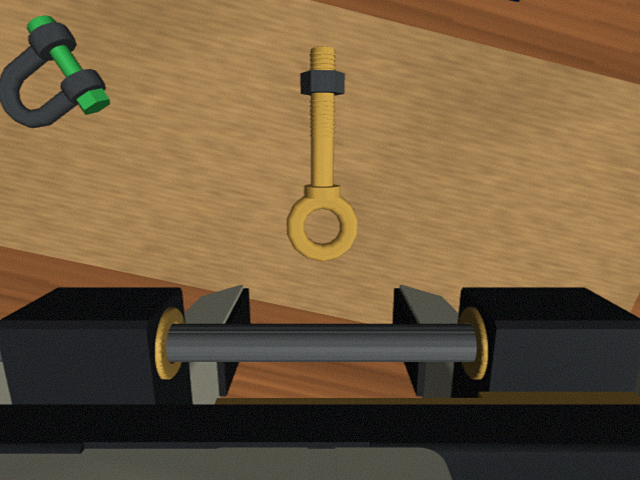

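The wrist view shows the whole eye bolt: ring centre (322,226), tip (323,47), nut at row 83. The D shackle is at (50,70), its green pin running from (40,22) to (97,102).

Run:
```python
from h import *
from sh import shackle
c=cam("wrist"); m=mask(c["image"],(270,30,375,275)); p=pts(m); rect(c,m,.013)
def mid(r0,r1):
    q=p[(p[:,1]>=r0)&(p[:,1]<=r1)]; return (q[:,0].min()+q[:,0].max())/2,(r0+r1)/2
q=plane(c,[mid(100,180)],.013)[0]; 
sh=[( (p[p[:,1]==r,0].min()+p[p[:,1]==r,0].max())/2,r) for r in list(range(52,68))+list(range(100,180))]
w=plane(c,sh,.013)[:,:2].astype(np.float32); vx,vy,x0,y0=cv2.fitLine(w,cv2.DIST_HUBER,0,.01,.01).ravel()
ex=np.array([vx,vy])*np.sign(vx); print("axis deg",np.degrees(np.arctan2(ex[1],ex[0])).round(2),"widths px",[int((p[:,1]==r).sum()) for r in(60,83,120,160)])
al=(plane(c,p,.013)[:,:2]-[x0,y0])@ex; print("len",(al.max()-al.min()).round(4)); 
ring=np.array([x0,y0])+ex*(al.min()+.078); tip=np.array([x0,y0])+ex*(al.max()-.068); print("origin from ring end",ring.round(4),"from tip",tip.round(4))
shackle("g",(0,5,125,135),.024,.073,.013)
```

```text
rect c [ 0.4131 -0.1892] size [0.0511 0.1467] long axis deg 14.0 mean [ 0.4108 -0.1901]
axis deg 13.99 widths px [22, 45, 20, 19]
len 0.1467
origin from ring end [ 0.4175 -0.188 ] from tip [ 0.4183 -0.1878]
pin c [ 0.4333 -0.0108] theta 134.8 len x 0.0711 len y 0.0679
origin by pin [0.4164 0.0063] by extents [0.4178 0.0065]
```

The rows are not in the units I measure in: shifts go in units of 50 mm. I convert before sending: 0.035 m is 0.7, 0.033 m is 0.66.

Emit:
tcp_steps(
  deltas=[
    [0.6,0.02,0,0,0,0],
    [0.594,0.02,0.3,0,0,0],
    [0,0,0.66,0,0,0],
    [0,0,0.7,0,0,0],
    [0,0,0.64,0,0,0],
    [0,0,0.36,0,0,0],
    [0,0,0.2,0,0,0],
    [0,0,0,0,0,0],
  ],
)

```text
time: 15.77
tool_pos: [0.4175, -0.1871, 0.18]
tool_rot: [-3.138, 0.003, 0.247]
contact_force: [0.2, 0.4, 0.0]
opening: 0.0598
grip_force: 0.0
```

Emit:
tcp_steps(
  deltas=[
    [0,0,0,0,0,0],
    [0,0,0,0,0,0],
    [0,0,0,0,0,0],
    [0,0,0,0,0,0],
    [0,0,0,0,0,0],
    [0,0,0,0,0,0],
    [0,0,0,0,0,0],
  ],
  jaw=0.005,
  force=45,
)

```text
time: 16.35
tool_pos: [0.4179, -0.1877, 0.1827]
tool_rot: [3.141, -0.0, 0.248]
contact_force: [0.4, 0.2, 1.2]
opening: 0.018
grip_force: 0.0
```

Emit:
tcp_steps(
  deltas=[
    [0,0,-0.2,0,0,0],
    [0,0,-0.4,0,0,0],
    [0,0,-0.6,0,0,0],
    [0,0,-0.6,0,0,0],
    [0,0,-0.6,0,0,0],
    [0,0,-0.4,0,0,0],
    [0,0,-0.2,0,0,0],
    [0,0,0,0,0,0],
  ],
)

```text
time: 17.02
tool_pos: [0.4181, -0.1878, 0.3346]
tool_rot: [3.138, -0.003, 0.248]
contact_force: [1.1, 0.3, -1.4]
opening: 0.0149
grip_force: 45.0
```

Run:
```python
from h import *
go(.581,.163,.335,89.8)
```

```text
t 17.0 d [ 0.244  -0.3001 -0.0007] rz -1.319 yaw now 14.2 q6 0.73
```

The grip closed just as the lift began, so I'll confirm the hold in a picture after the transfer.

Scaled: -0.03 m is -0.6, 0.0244 m is 0.488.

Emit:
tcp_steps(
  deltas=[
    [0.488,-0.6,0,0,0,0],
    [0.488,-0.6,0,0,0,0],
    [0.488,-0.6,0,0,0,0],
    [0.488,-0.6,0,0,0,0],
    [0.488,-0.6,0,0,0,0],
    [0.488,-0.6,0,0,0,0],
    [0.488,-0.6,0,0,0,0],
    [0.488,-0.6,0,0,0,0],
  ],
)

```text
time: 17.68
tool_pos: [0.5483, 0.0948, 0.3307]
tool_rot: [-3.141, 0.003, 0.248]
contact_force: [1.1, -0.5, -2.3]
opening: 0.0148
grip_force: 45.0
```

Emit:
tcp_steps(
  deltas=[
    [0.488,-0.6,0,0,0,0],
    [0.488,-0.6,0,0,0,0],
    [0,0,0,0,0,-0.12],
    [0,0,0,0,0,-0.12],
    [0,0,0,0,0,-0.12],
    [0,0,0,0,0,-0.12],
    [0,0,0,0,0,-0.12],
    [0,0,0,0,0,-0.12],
  ],
)

```text
time: 18.35
tool_pos: [0.5805, 0.163, 0.3302]
tool_rot: [-3.139, 0.002, 0.974]
contact_force: [0.4, -0.7, -3.2]
opening: 0.0148
grip_force: 45.0
```

Emit:
tcp_steps(
  deltas=[
    [0,0,0,0,0,-0.12],
    [0,0,0,0,0,-0.12],
    [0,0,0,0,0,-0.12],
    [0,0,0,0,0,-0.12],
    [0,0,0,0,0,-0.119],
    [0,0,0,0,0,0],
    [0,0,0,0,0,0],
  ],
)

```text
time: 18.93
tool_pos: [0.5806, 0.1629, 0.3309]
tool_rot: [-3.139, 0.0, 1.563]
contact_force: [0.3, 0.0, -3.0]
opening: 0.0146
grip_force: 45.0
```

Run:
```python
from h import *
go(.581,.163,.187,89.8)
c=cam("wrist"); I=c["image"][::2,::2]; d=cam("side")["image"]; s=cam("scene")["image"]
cv2.imwrite("pics/w8.png",np.hstack([I,cv2.resize(d[100:280,200:440],(320,240)),])[:,:,::-1])
```

```text
t 18.9 d [1.000e-04 8.000e-04 1.439e-01] rz -0.004 yaw now 89.6 q6 0.15
```

View pics/w8.png

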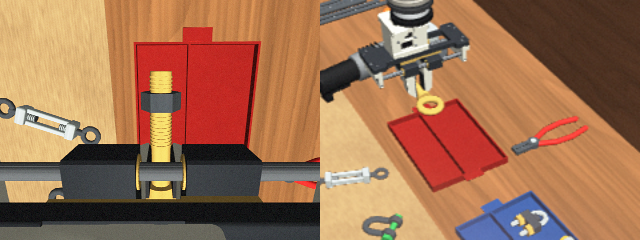

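The eye bolt is held level along the red tray's narrow bay, on the left side with the divider to its right.

Scaled: 0.035 m is 0.7, 0.025 m is 0.5.

Emit:
tcp_steps(
  deltas=[
    [0,0,0.5,0,0,0],
    [0,0,0.7,0,0,0],
    [0,0,0.7,0,0,0],
    [0,0,0.5,0,0,0],
    [0,0,0.24,0,0,0],
    [0,0,0.14,0,0,0],
    [0,0,0.1,0,0,0],
    [0,0,0,0,0,0],
  ],
)

```text
time: 19.75
tool_pos: [0.5812, 0.1631, 0.1887]
tool_rot: [3.141, -0.0, 1.566]
contact_force: [0.0, -0.9, -3.2]
opening: 0.0146
grip_force: 45.0
```

Emit:
tcp_steps(
  deltas=[
    [0,0,0,0,0,0],
    [0,0,0,0,0,0],
    [0,0,0,0,0,0],
    [0,0,0,0,0,0],
  ],
  jaw=0.028,
)

```text
time: 20.08
tool_pos: [0.5812, 0.1631, 0.1898]
tool_rot: [3.139, -0.0, 1.567]
contact_force: [1.4, 0.9, -0.1]
opening: 0.0279
grip_force: 0.0
```

Emit:
tcp_steps(
  deltas=[
    [0,0,-0.2,0,0,0],
    [0,0,-0.4,0,0,0],
    [0,0,-0.6,0,0,0],
    [0,0,-0.6,0,0,0],
    [0,0,-0.6,0,0,0],
    [0,0,-0.4,0,0,0],
    [0,0,0,0,0,0],
  ],
)

```text
time: 20.67
tool_pos: [0.5816, 0.1632, 0.3349]
tool_rot: [3.131, -0.002, 1.567]
contact_force: [1.1, -0.5, 0.9]
opening: 0.0282
grip_force: 0.0
```

Run:
```python
from h import *
c=cam("wrist"); cv2.imwrite("pics/w9.png",c["image"][::2,::2][:,:,::-1])
go(.409,.156,.33,-19.6)
go(.409,.0,.33,134.8)
I=c["image"];
```

```text
t 20.7 d [-0.0078 -0.1721  0.0011] rz -1.233 yaw now 89.8 q6 0.15
t 20.7 d [-0.1638 -0.1715  0.0009] rz -0.786 yaw now 89.8 q6 0.15
```

View pics/w9.png

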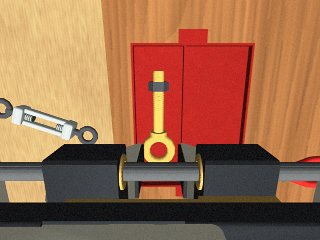

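The eye bolt lies in the red narrow bay, with its ring at (158,148) and nut at (159,87) in the half-size view. The turnbuckle is at (42,122), so I'll measure it from this frame.

Run:
```python
from h import *
c=cam("wrist"); L=cv2.cvtColor(c["image"],cv2.COLOR_RGB2HSV)
m=box((L[...,1]<60)&(L[...,2]>110),20,190,160,290); m=cv2.morphologyEx(m,cv2.MORPH_CLOSE,np.ones((5,5)))
r,a=rect(c,m,.018)
go(r[0],r[1],.33,a)
```

```text
rect c [0.4117 0.1547] size [0.0312 0.1025] long axis deg 160.4 mean [0.4079 0.1558]
t 20.8 d [-0.009  -0.1689 -0.0004] rz -1.233 yaw now 89.8 q6 0.15
```

Emit:
tcp_steps(
  deltas=[
    [-0.032,-0.688,0,0,0,0],
    [-0.032,-0.688,0,0,0,0],
    [-0.032,-0.688,0,0,0,0],
    [-0.032,-0.688,0,0,0,0],
    [-0.032,-0.688,0,0,0,0],
    [0,0,0,0,0,-0.12],
    [0,0,0,0,0,-0.12],
    [0,0,0,0,0,-0.12],
  ],
  jaw=0.06,
)

```text
time: 21.43
tool_pos: [0.4078, 0.1556, 0.3277]
tool_rot: [-3.14, -0.0, 1.933]
contact_force: [-0.0, -0.3, -1.2]
opening: 0.0602
grip_force: 0.0
```

Emit:
tcp_steps(
  deltas=[
    [0,0,0,0,0,-0.12],
    [0,0,0,0,0,-0.12],
    [0,0,0,0,0,-0.12],
    [0,0,0,0,0,-0.12],
    [0,0,0,0,0,-0.12],
    [0,0,0,0,0,-0.12],
    [0,0,0,0,0,-0.12],
    [0,0,0,0,0,-0.033],
  ],
)

```text
time: 22.1
tool_pos: [0.4083, 0.1556, 0.3274]
tool_rot: [-3.14, -0.002, 2.806]
contact_force: [0.1, 0.8, -0.4]
opening: 0.0595
grip_force: 0.0
```

Emit:
tcp_steps(
  deltas=[
    [0,0,0,0,0,0],
    [0,0,0,0,0,0],
  ],
)

```text
time: 22.27
tool_pos: [0.4085, 0.1556, 0.3277]
tool_rot: [-3.141, -0.002, 2.798]
contact_force: [-0.2, 0.8, 0.6]
opening: 0.06
grip_force: 0.0
```

Run:
```python
from h import *
c=cam("wrist"); cv2.imwrite("pics/w10.png",c["image"][:,:,::-1])
go(.409,.156,.187,160.3)
```

```text
t 22.3 d [-0.0005  0.0006  0.1409] rz 0.0 yaw now 160.3 q6 -1.04
```

View pics/w10.png

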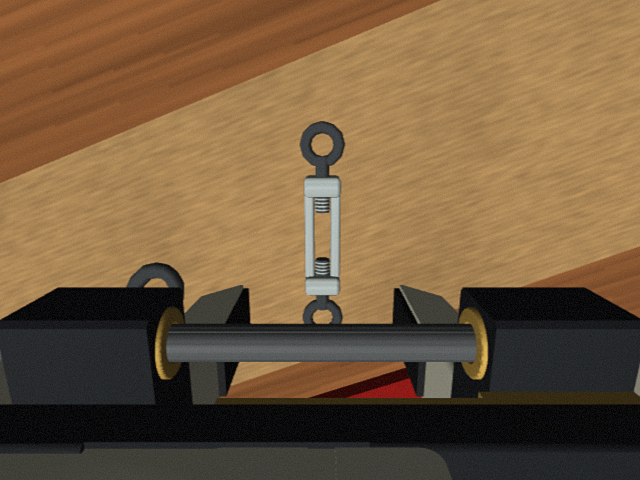

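The turnbuckle is exactly upright in the image on column 322, with its body centre at row 236, where earlier grasp points appeared. I'll descend.

Emit:
tcp_steps(
  deltas=[
    [0,0.008,0.5,0,0,0],
    [0,0,0.7,0,0,0],
    [0,0,0.7,0,0,0],
    [0,0,0.5,0,0,0],
    [0,0,0.28,0,0,0],
    [0,0,0.14,0,0,0],
    [0,0,0,0,0,0],
  ],
)

```text
time: 22.9
tool_pos: [0.4085, 0.156, 0.1861]
tool_rot: [-3.14, -0.003, 2.799]
contact_force: [-0.2, 0.1, -0.6]
opening: 0.0601
grip_force: 0.0
```

Emit:
tcp_steps(
  deltas=[
    [0,0,0,0,0,0],
    [0,0,0,0,0,0],
    [0,0,0,0,0,0],
    [0,0,0,0,0,0],
    [0,0,0,0,0,0],
    [0,0,0,0,0,0],
    [0,0,0,0,0,0],
    [0,0,0,0,0,0],
  ],
  jaw=0.015,
  force=40,
)

```text
time: 23.57
tool_pos: [0.409, 0.1561, 0.1879]
tool_rot: [3.141, 0.001, 2.8]
contact_force: [-1.3, 0.6, 6.5]
opening: 0.0256
grip_force: 40.0
```

Emit:
tcp_steps(
  deltas=[
    [0,0,-0.2,0,0,0],
    [0,0,-0.4,0,0,0],
    [0,0,-0.6,0,0,0],
    [0,0,-0.6,0,0,0],
    [0,0,-0.6,0,0,0],
    [0,0,-0.4,0,0,0],
    [0,0,-0.1,0,0,0],
    [0,0,0,0,0,0],
  ],
)

```text
time: 24.23
tool_pos: [0.4089, 0.1561, 0.3331]
tool_rot: [3.14, 0.002, 2.8]
contact_force: [0.0, 0.5, -4.4]
opening: 0.0252
grip_force: 40.0
```

Run:
```python
from h import *
a=np.radians(2.95); R=np.array([[np.cos(a),-np.sin(a)],[np.sin(a),np.cos(a)]])
t=np.array([.626,-.1735])+R@[-.048,0]; print(t)
go(t[0],t[1],.335,92.95)
```

```text
[ 0.57806361 -0.17597029]
t 24.2 d [-0.2707 -0.2562 -0.0017] rz 1.178 yaw now 160.4 q6 -1.04
```

Scaled: -0.0271 m is -0.542, -0.0256 m is -0.512.

Emit:
tcp_steps(
  deltas=[
    [-0.542,-0.512,0,0,0,0],
    [-0.542,-0.512,0,0,0,0],
    [-0.542,-0.512,0,0,0,0],
    [-0.542,-0.512,0,0,0,0],
    [-0.542,-0.512,0,0,0,0],
    [-0.542,-0.512,0,0,0,0],
    [-0.542,-0.512,0,0,0,0],
    [-0.542,-0.512,0,0,0,0],
  ],
)

```text
time: 24.9
tool_pos: [0.5446, -0.1113, 0.3294]
tool_rot: [3.141, -0.005, 2.8]
contact_force: [0.2, 0.5, -2.7]
opening: 0.0253
grip_force: 40.0
```

Emit:
tcp_steps(
  deltas=[
    [-0.542,-0.512,0,0,0,0],
    [-0.536,-0.516,0,0,0,0],
    [0,0,0,0,0,0.12],
    [0,0,0,0,0,0.12],
    [0,0,0,0,0,0.12],
    [0,0,0,0,0,0.12],
    [0,0,0,0,0,0.12],
    [0,0,0,0,0,0.12],
  ],
)

```text
time: 25.57
tool_pos: [0.5777, -0.176, 0.3289]
tool_rot: [-3.138, -0.004, 2.074]
contact_force: [0.2, 0.3, -3.4]
opening: 0.0256
grip_force: 40.0
```

Emit:
tcp_steps(
  deltas=[
    [0,0,0,0,0,0.12],
    [0,0,0,0,0,0.12],
    [0,0,0,0,0,0.12],
    [0,0,0,0,0,0.098],
    [0,0,0,0,0,0],
    [0,0,0,0,0,0],
  ],
)

```text
time: 26.07
tool_pos: [0.5778, -0.1759, 0.3299]
tool_rot: [-3.138, -0.002, 1.625]
contact_force: [-0.1, 0.2, -3.2]
opening: 0.0253
grip_force: 40.0
```

Run:
```python
from h import *
c=cam("wrist"); cv2.imwrite("pics/w11.png",c["image"][:,:,::-1])
go(.5781,-.176,.191,92.95)
```

```text
t 26.1 d [-0.0003  0.0006  0.1394] rz 0.003 yaw now 93.1 q6 -0.48
```

View pics/w11.png

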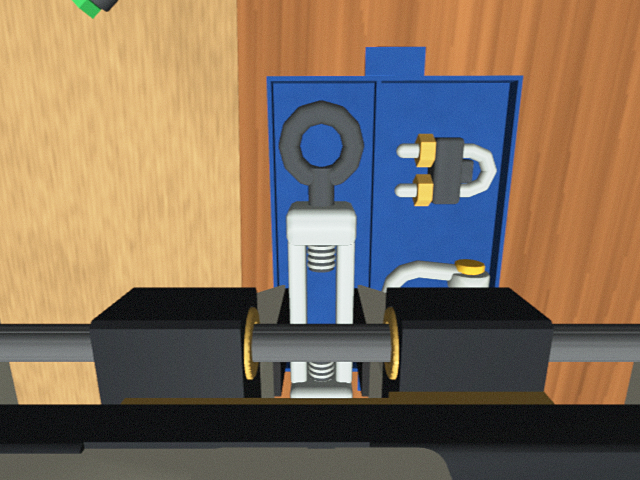

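The turnbuckle is held aligned over the narrow bay, between the left wall (268,78)–(273,285) and the divider (374.5,82)–(370.5,260). I'll check that the tool axis is centred between them.

Run:
```python
from h import *
c=cam("wrist"); s=robot.observe(); t=s["tool_pos"][:2]; y=s["tool_rot"][2]; ey=np.array([np.sin(y),-np.cos(y)])
for n,q in(("wall outer",[(268,78),(273,285)]),("divider mid",[(374.5,82),(370.5,260)])):
    w=plane(c,q,.016)[:,:2]; print(n,w.round(4).tolist(),"tool y offset mm",((w-t)@ey*1000).round(1))
```

```text
wall outer [[0.5352, -0.0698], [0.5421, -0.2181]] tool y offset mm [-37.  -38.1]
divider mid [[0.6073, -0.0685], [0.6153, -0.194]] tool y offset mm [35.1 36.3]
```

Emit:
tcp_steps(
  deltas=[
    [0,0,0.5,0,0,0],
    [0,0,0.7,0,0,0],
    [0,0,0.7,0,0,0],
    [0,0,0.46,0,0,0],
    [0,0,0.24,0,0,0],
    [0,0,0.12,0,0,0],
    [0,0,0.06,0,0,0],
    [0,0,0,0,0,0],
  ],
)

```text
time: 26.83
tool_pos: [0.5785, -0.1762, 0.194]
tool_rot: [3.14, 0.001, 1.622]
contact_force: [-0.6, 0.8, -2.9]
opening: 0.0258
grip_force: 40.0
```

Emit:
tcp_steps(
  deltas=[
    [0,0,0,0,0,0],
    [0,0,0,0,0,0],
    [0,0,0,0,0,0],
  ],
  jaw=0.031,
)

```text
time: 27.08
tool_pos: [0.5787, -0.1763, 0.1952]
tool_rot: [3.138, 0.002, 1.622]
contact_force: [0.7, 0.6, -0.0]
opening: 0.0309
grip_force: 0.0
```

Emit:
tcp_steps(
  deltas=[
    [0,0,-0.2,0,0,0],
    [0,0,-0.4,0,0,0],
    [0,0,-0.6,0,0,0],
    [0,0,-0.6,0,0,0],
    [0,0,-0.6,0,0,0],
    [0,0,-0.4,0,0,0],
    [0,0,0,0,0,0],
  ],
)

```text
time: 27.67
tool_pos: [0.5788, -0.1763, 0.3403]
tool_rot: [3.132, 0.005, 1.622]
contact_force: [1.0, -0.3, 0.9]
opening: 0.0306
grip_force: 0.0
```

Run:
```python
from h import *
c=cam("scene")["image"]; cv2.imwrite("pics/s2.png",cv2.resize(c[120:330,120:480],(720,420),interpolation=cv2.INTER_CUBIC)[:,:,::-1])
go(.4145,.0032,.33,134.8)
```

```text
t 27.7 d [ 0.1875 -0.1546  0.0059] rz -0.731 yaw now 92.9 q6 -0.47
```

View pics/s2.png

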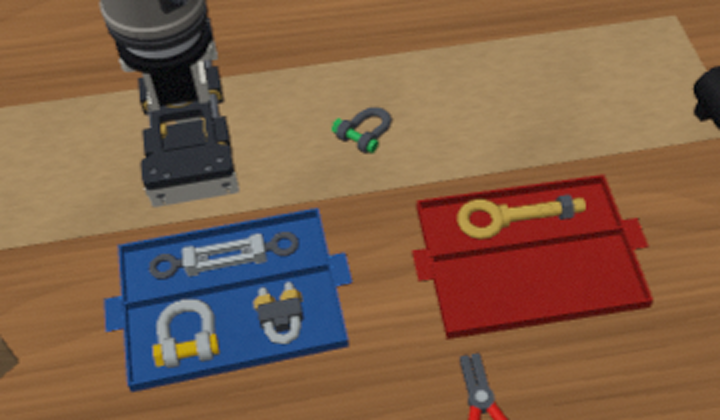

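Everything placed so far lies flat in its bay: the turnbuckle, clip and bow shackle in blue, the eye bolt in red. The D shackle is last.

Emit:
tcp_steps(
  deltas=[
    [0.536,-0.428,0.02,0,0,0],
    [0.536,-0.428,0.02,0,0,0],
    [0.536,-0.428,0.02,0,0,0],
    [0.536,-0.428,0.02,0,0,0],
    [0.536,-0.428,0.02,0,0,0],
    [0.536,-0.428,0.02,0,0,0],
    [0.536,-0.428,0.02,0,0,0],
  ],
  jaw=0.08,
)

```text
time: 28.3
tool_pos: [0.4172, 0.0047, 0.3259]
tool_rot: [-3.141, -0.0, 1.621]
contact_force: [1.4, 0.1, 0.4]
opening: 0.0735
grip_force: 0.0
```

Emit:
tcp_steps(
  deltas=[
    [0,0,0,0,0,-0.12],
    [0,0,0,0,0,-0.12],
    [0,0,0,0,0,-0.12],
    [0,0,0,0,0,-0.12],
    [0,0,0,0,0,-0.12],
    [0,0,0,0,0,-0.12],
    [0,0,0,0,0,0],
    [0,0,0,0,0,0],
  ],
)

```text
time: 28.97
tool_pos: [0.4186, 0.0037, 0.3262]
tool_rot: [-3.141, -0.001, 2.338]
contact_force: [0.0, -0.2, -0.1]
opening: 0.0799
grip_force: 0.0
```

Run:
```python
from h import *
from sh import shackle
ex,pc=shackle("g",(255,165,395,310),.024,.073,.013)
cv2.imwrite("pics/w12.png",cam("wrist")["image"][:,:,::-1])
g=pc+ex*.020; th=np.degrees(np.arctan2(ex[1],ex[0])); print(g)
go(g[0],g[1],.181,th)
```

```text
pin c [ 0.4322 -0.0109] theta 133.7 len x 0.0756 len y 0.0628
origin by pin [0.4157 0.0065] by extents [0.4164 0.0057]
[0.41842438 0.00356624]
t 29.1 d [ 1.000e-04 -3.000e-04  1.452e-01] rz 0.005 yaw now 134.0 q6 -0.94
```

View pics/w12.png

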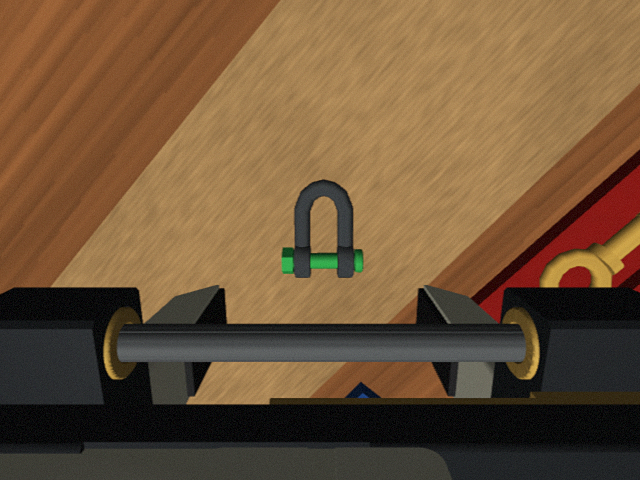

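The D shackle is square to the gripper, bow up at (323,182) and pin at row 261, and the offset is under 1 mm.

Emit:
tcp_steps(
  deltas=[
    [0,0,0.5,0,0,0],
    [0,0,0.7,0,0,0],
    [0,0,0.7,0,0,0],
    [0,0,0.54,0,0,0],
    [0,0,0.3,0,0,0],
    [0,0,0.16,0,0,0],
    [0,0,0,0,0,0],
  ],
)

```text
time: 29.65
tool_pos: [0.4185, 0.0037, 0.1801]
tool_rot: [-3.14, -0.003, 2.34]
contact_force: [0.2, -0.5, -0.4]
opening: 0.0799
grip_force: 0.0
```

Emit:
tcp_steps(
  deltas=[
    [0,0,0,0,0,0],
    [0,0,0,0,0,0],
    [0,0,0,0,0,0],
    [0,0,0,0,0,0],
    [0,0,0,0,0,0],
    [0,0,0,0,0,0],
    [0,0,0,0,0,0],
    [0,0,0,0,0,0],
  ],
  jaw=0.03,
  force=30,
)

```text
time: 30.32
tool_pos: [0.4192, 0.0037, 0.1819]
tool_rot: [3.141, 0.001, 2.342]
contact_force: [0.2, 1.5, 7.0]
opening: 0.0433
grip_force: 30.1
```

Emit:
tcp_steps(
  deltas=[
    [0,0,-0.2,0,0,0],
    [0,0,-0.4,0,0,0],
    [0,0,-0.6,0,0,0],
    [0,0,-0.6,0,0,0],
    [0,0,-0.6,0,0,0],
    [0,0,-0.4,0,0,0],
    [0,0,-0.2,0,0,0],
    [0,0,0,0,0,0],
  ],
)

```text
time: 30.98
tool_pos: [0.4192, 0.0036, 0.3333]
tool_rot: [3.139, 0.003, 2.342]
contact_force: [-0.4, 0.3, -2.3]
opening: 0.0436
grip_force: 30.1
```

Run:
```python
from h import *
go(.67,.158,.33,179.8)
```

```text
t 31.0 d [-0.0641  0.2875  0.0042] rz -0.796 yaw now 134.2 q6 -0.95
```

Emit:
tcp_steps(
  deltas=[
    [-0.16,0.718,0,0,0,0],
    [-0.16,0.718,0,0,0,0],
    [-0.16,0.718,0,0,0,0],
    [-0.16,0.718,0,0,0,0],
    [-0.16,0.718,0,0,0,0],
    [-0.16,0.718,0,0,0,0],
    [-0.16,0.718,0,0,0,0],
    [-0.16,0.718,0,0,0,0],
  ],
)

```text
time: 31.65
tool_pos: [0.6705, 0.1589, 0.3288]
tool_rot: [-3.139, -0.002, 2.342]
contact_force: [1.2, -1.3, -2.0]
opening: 0.0433
grip_force: 30.1
```

Emit:
tcp_steps(
  deltas=[
    [0,0,0,0,0,-0.12],
    [0,0,0,0,0,-0.12],
    [0,0,0,0,0,-0.12],
    [0,0,0,0,0,-0.12],
    [0,0,0,0,0,-0.12],
    [0,0,0,0,0,-0.12],
    [0,0,0,0,0,-0.076],
    [0,0,0,0,0,0],
  ],
)

```text
time: 32.32
tool_pos: [0.6693, 0.1578, 0.3288]
tool_rot: [-3.141, -0.004, 3.14]
contact_force: [-0.3, 0.2, -2.2]
opening: 0.0432
grip_force: 30.2
```

Run:
```python
from h import *
go(.67,.158,.187,179.8)
c=cam("wrist"); cv2.imwrite("pics/w13.png",c["image"][:,:,::-1])
I=c["image"].astype(int); m=(I[...,0]>3*I[...,1:].max(2))&(I[...,0]>60)
m=cv2.morphologyEx(box(m,150,0,500,285),cv2.MORPH_OPEN,np.ones((5,5)))
ys,xs=np.nonzero(m); print("red px bounds",xs.min(),xs.max(),ys.min(),ys.max())
```

```text
t 32.3 d [-0.0013  0.0003  0.1418] rz 0.002 yaw now 179.9 q6 -1.45
red px bounds 150 499 52 284
```

View pics/w13.png

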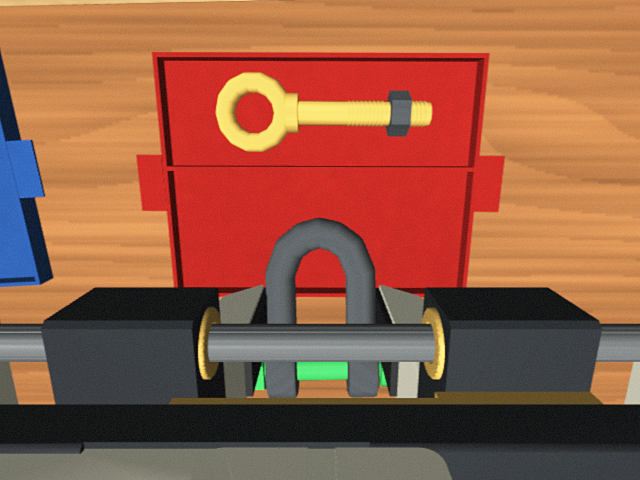

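The D shackle is held square over the red wide bay. I can see the divider at row 167, the outer rim at row 294, and the tabs at columns 137 and 503. One last check of the bay centre before lowering.

Run:
```python
from h import *
c=cam("wrist"); print(plane(c,[(320,167),(225,294),(410,294),(137,183),(503,183),(320,54)],.016)[:,:2].round(4))
```

```text
[[0.6181 0.1559]
 [0.7139 0.0821]
 [0.7147 0.2247]
 [0.6286 0.0244]
 [0.6301 0.2871]
 [0.5443 0.1564]]
```

Scaled: 0.003 m is 0.06, 0.035 m is 0.7.

Emit:
tcp_steps(
  deltas=[
    [-0.02,0,0.5,0,0,0],
    [0,0,0.7,0,0,0],
    [0,0,0.7,0,0,0],
    [0,0,0.5,0,0,0],
    [0,0,0.28,0,0,0],
    [0,0,0.14,0,0,0],
    [0,0,0.06,0,0,0],
    [0,0,0,0,0,0],
  ],
)

```text
time: 33.08
tool_pos: [0.6706, 0.1579, 0.1871]
tool_rot: [3.142, -0.0, 3.137]
contact_force: [0.2, 0.6, -1.9]
opening: 0.0432
grip_force: 30.2
```

Emit:
tcp_steps(
  deltas=[
    [0,0,0,0,0,0],
    [0,0,0,0,0,0],
    [0,0,0,0,0,0],
    [0,0,0,0,0,0],
  ],
  jaw=0.065,
)

```text
time: 33.42
tool_pos: [0.6709, 0.158, 0.1889]
tool_rot: [3.141, 0.003, 3.138]
contact_force: [0.5, -0.4, -0.3]
opening: 0.0633
grip_force: 0.0
```

Emit:
tcp_steps(
  deltas=[
    [0,0,-0.2,0,0,0],
    [0,0,-0.4,0,0,0],
    [0,0,-0.6,0,0,0],
    [0,0,-0.8,0,0,0],
    [0.6,0,-0.4,0,0,0],
    [0.8,0,0,0,0,0],
    [0.8,0,0,0,0,0],
    [0.8,0,0,0,0,0],
  ],
)

```text
time: 34.08
tool_pos: [0.5187, 0.1583, 0.309]
tool_rot: [3.141, 0.003, 3.137]
contact_force: [-0.7, 0.6, 0.4]
opening: 0.065
grip_force: 0.0
```

Emit:
tcp_steps(
  deltas=[
    [0.8,0,0,0,0,0],
    [0.8,0,0,0,0,0],
    [0.8,0,0,0,0,0],
    [0,0,0,0,0,0],
    [0,0,0,0,0,0],
    [0,0,0,0,0,0],
    [0,0,0,0,0,0],
    [0,0,0,0,0,0],
  ],
)

```text
time: 34.75
tool_pos: [0.4017, 0.1589, 0.3078]
tool_rot: [3.141, 0.002, 3.137]
contact_force: [-0.1, -0.2, -0.0]
opening: 0.065
grip_force: 0.0
```

Run:
```python
from h import *
S=cam("scene")["image"][150:320,150:470]; D=cam("side")["image"][160:350,230:430]
cv2.imwrite("pics/fin.png",np.hstack([cv2.resize(S,(480,300)),cv2.resize(D,(316,300))])[:,:,::-1])
```

```text
(no output)
```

View pics/fin.png

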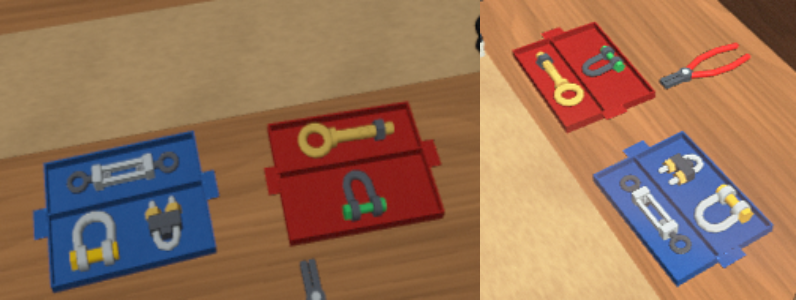

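Both views show all five pieces flat in their bays and the bystanders undisturbed, so I'm handing in.

```bash
python3 -c "
from cell import robot
print(robot.hand_in())"
```

```text
the job is handed in; nothing more can be done
None
```

Both kits are made up and the job is handed in at about 35 s of the 131 s allowed; the last camera views showed every piece flat in its bay and the grinder, wood block and pliers clear of every move, though the hand-in returned no verdict.

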